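Egg over the pot with the tongs

ROBOT

A 7-joint arm with a two-finger parallel gripper is mounted at the origin on the work surface. World frame = base frame: x ahead of the robot, y to its left, z up, the work surface at z = 0. Lengths are in m, angles in rad, forces in N, time in s.
With the tool pointing down it reaches from about 0.425 to 1.025 m from the base axis. Payload 3.6 kg.
Tool frame: the origin (TCP) lies on the centre line of the jaws, within the pads' length; the fingertips stand 17 mm ahead of it and the grasp point (between the pads) lies 2 mm behind it; x points along the fingers, y is the direction in which the jaws open and shut, and the axes are right-handed (so a half turn about x gives the same grasp; the last joint's range is limited). The gripper opens to 85 mm and grips with 20 to 120 N. Pads are 22 mm wide; open, the fingers measure 114 mm over their backs; the gripper's body (76 mm by 85 mm) begins 54 mm behind the grasp point. The pads swing forward as they close: fully open they stand 13 mm farther back than shut.
Start: joints at [-1.343, 0.591, 0.048, 1.609, -0.033, 0.943, -0.034], TCP at [0.229, 0.688, 0.248] pointing down, gripper open.
Joint ranges: [-2.69, 2.69], [-0.47, 2.24], [-1.27, 1.36], [0.19, 2.51], [-1.53, 4.68], [0.08, 2.07], [-3.09, 3.09]. Speed limits (rad/s): [2.57, 2.57, 3.14, 3.14, 3.14, 3.14, 3.14].

INTERFACE

Orientations are given as a unit quaternion [x, y, z, w].
In Python, from plant import arm gives the robot as it stands. The module is installed in compiled form; this text tells all that it offers.
- The arm moves only by the shell command python3 -m pendant 'ROWS' [OPENING] [FORCE]. ROWS is JSON, one flat list of numbers, 6 for each row, row after row: the shift along the tool's x, y, z in mm, then the turn, a rotation vector about the tool's x, y, z in degrees. A call has 1 to 20 rows; each row is the pose to reach, as a shift and turn from the pose commanded when the call began, along the tool's axes at that moment; what a row does not reach only later rows make up. A row lasts 1/8 s, in which the tool goes at most 62.5 mm and 10.7 degrees, less where a joint would pass 70% of its speed; a pose out of reach is approached as far as the arm can. A call with a gripper value outside its range is refused whole. OPENING is the finger opening in mm, from 0 to 85.4, set as the call begins (- or left out, the last holds). The fingers move at their own pace and stop on an object; FORCE is the grip in N (left out, the last holds). Time passes only in rows, so rows that repeat a pose let the fingers close. It gives the time, the measured TCP pose, the force and the opening at its end, in the units of the state.
- arm.get_obs(): the state, without advancing time (a new reading comes with each control period).
- arm.capture(name): name is "scene" or "top" or "wrist"; returns a dict with "img" (420x560x3 uint8, red, green, blue), "range_z" (420x560 float32, m along the optical axis (not along the pixel's ray), 0 where there is no reading), "camera_matrix" (3x3 intrinsics, pixels), "R" (3x3) and "t" (3): a world point X has camera coordinates R X + t; the wrist camera has in their place "mount" (4x4, takes a point from camera to tool coordinates, whose origin is the TCP and whose axes are the tool frame's). Camera axes: x right, y down, z forward; pixel columns grow to the right and rows downward; lengths in m; the calibration is good to about 2 mm. A picture is of the moment at which its call begins: read the wrist's pose just before it.
- arm.hand_in(): hands the job in, once; it reports no verdict.
The state is a dict: "time": time; "qpos": joint angles; "qd": joint speeds; "effort": joint torques, N m; "tcp_pos": TCP position; "ee_rot": TCP orientation; "wrist_force": force on the tool from outside, world axes, zero at the start; "moment": the same for the moment, N m; "gripper_width": finger opening in m.
Only numpy, scipy, OpenCV 4.12 (cv2) and the standard library are available. Lean on these libraries where they do the work, as an engineer would, in place of code of your own. Each camera call takes 0.05 s, during which the arm holds its last target. There are 200 camera calls.

TASK

Slide the steel pot along the bench, without lifting it, from the blue marked circle until it stands centred on the orange marked circle, and let go of it. Then pick up the tongs, close them on the brown egg in the front row of the egg tray, lift it out without touching it with the gripper, and finish while still holding it in the tongs clear above the middle of the pot's mouth. Leave the white eggs, the tray and everything else where they are.

Things in the scene. Friction and masses are not known exactly. Their poses are not given: they have to be found in the camera images.
- pot_rim (a point): Centre of the mouth of an open round steel pot, 80 mm above its underside. Wall upright, 8 mm thick, outer radius 64 mm at the rim and 61 mm at the foot. Two loop handles on its local +y and -y sides stand out to 93 mm from the axis, 66 mm up. About 0.6 kg (varies); the rim can be pinched from above on its side nearest the robot. It starts on the blue circle.
- mark_orange: Flat orange circle with a small cross, 144 mm in diameter, painted on the bench: where the pot must go. Origin at its centre on the bench surface.
- mark_blue: The same in blue: where the pot starts. Origin at its centre. Which of the two circles is left or right varies; they may nearly touch.
- tray: Green egg tray stack fixed on the bench, 170 x 266 mm, its top at 42 mm. Origin under its centre; local x points away from the robot, local y along the rows, 48 mm pitch. Front row (local x = -48 mm) holds three loose eggs at local y = -96, 0, +96 mm, the brown one in any of these; the middle row is empty; the back row (local x = +48 mm) holds five fixed white eggs.
- egg_mid (a point): Centre of the loose brown egg, upright in its hole: 44 mm thick at this height, 57 mm tall, about 60 g; 20 mm above the top of the tray.
- egg_w1_mid (a point): Centre of a loose white egg in the front row, same size; a bystander.
- egg_w2_mid (a point): Centre of the other loose white egg in the front row; a bystander.
- tongs_grip (a point): Middle between the two black grips of spring tongs (140 g, balanced here) lying on edge on the bench, 18 mm above their underside. Local x points to the tips, z up; the arms close along y. Grips 36 mm high, 74 mm long, 62 to 68 mm wide outside when open; squeezing them to 59 mm (about 6 N) picks them up still open; 45 mm closes the tips on an egg (8 N; the rest goes on the egg).
- tongs_tips (a point): Middle between the tongs' orange tips, 110 mm ahead of the grips' middle along local x, same height; the egg's centre belongs here. Prongs reach 16 mm below to 17 mm above this height. With the grips at 59 mm the tips stand about 68 mm apart inside, 94 mm outside. The hinge end lies 107 mm behind the grips' middle.
- tong_left (a joint): Closing angle of each arm of the tongs: 0 sprung open, about 0.10 rad closed on an egg, 0.17 at the stop. Both arms move together.
- jar: Bystander: small jar with a yellow cap, 64 mm in diameter, 100 mm tall, between tub and tray. Origin under its centre.
- beaker: Bystander: white cup, 72 mm in diameter, 85 mm tall, to the left of the tongs. Origin under its centre.
- tub: Bystander: closed white tub with a blue lid, 94 mm wide, 58 mm tall, beyond the circles. Origin under its centre.
Things that resemble listed ones, but are neither listed nor needed, are in the scene too. There is more than one size of the part that bears egg_mid; the job needs the middle-sized.

How it is judged:
On the way, in this order (a step that is already met when the one before it is completed fails the run):
1. the pot stands centred on the orange circle, let go of, with the egg still in the tray (horizontal distance between pot_rim and mark_orange below 0.025 m and contact force between the fingers and pot below 0.1 N and linear speed of pot below 0.02 m/s and distance of egg_mid from where it was at the start of the episode below 0.02 m), for 0.2 s.
2. the tongs are held off the bench (height (world z) of tongs_grip above 0.04 m and contact force between the fingers and tongs above 1 N), for 0.2 s.
3. the brown egg is lifted out of the tray in the tongs (height (world z) of egg_mid above 0.08 m and contact force between egg and tongs above 0.3 N and distance between egg_mid and tongs_tips below 0.03 m), for 0.2 s.
At the end, for the whole second after the job is handed in: The tongs, held by the gripper, alone carry the brown egg, still, within 30 mm of their tips' middle, within 35 mm of the pot's axis and 35 mm or more above its rim; the pot stands flat within 25 mm of the orange circle's centre; the white eggs are within 20 mm of their places (horizontal distance between egg_mid and pot_rim below 0.035 m and z of egg_mid in the frame of pot_rim above 0.035 m and contact force between egg and tongs above 0.3 N and contact force between egg and the fingers below 0.05 N and contact force between each of egg, tongs and pot below 0.05 N and contact force between tongs and the fingers above 1 N and distance between egg_mid and tongs_tips below 0.03 m and linear speed of egg below 0.03 m/s and horizontal distance between pot_rim and mark_orange below 0.025 m and height (world z) of pot_rim below 0.09 m and angle between pot_rim's own z axis and vertical below 0.1 rad and distance of each of egg_w1_mid, egg_w2_mid from where it was at the start of the episode below 0.02 m); the arm keeps its last pose, push and grip.
It fails at once if the pot is lifted or tipped while it is moved (height (world z) of pot_rim above 0.095 m or angle between pot_rim's own z axis and vertical above 0.2 rad).
It fails at once if the gripper touches the brown egg (contact force between the fingers and egg above 0.3 N).
It fails at once if a bystander is disturbed (distance of any of egg_w1_mid, egg_w2_mid, jar, beaker, tub from where it was at the start of the episode above 0.03 m).
It also fails if it takes over 72 s, if anything falls off the work surface, if the arm or the gripper's body presses on something with over 40 N, if the wrist force passes 120 N, or if a joint passes its speed limit or range.

## Working session

There is one attempt and no reset: what is moved stays moved. The work goes in short steps, Python scripts to look and compute and a shell command to move; the robot and the scene stay as the last step left them, time stands still between calls to the robot, and variables do not carry over. Pictures are saved under pics/ and viewed, about 8 in all and at most 12, crops included, and the job is handed in when it is done.

```bash
mkdir -p pics; cat > h.py <<'E'
import numpy as np, cv2
from plant import arm
from scipy.spatial.transform import Rotation as Rn
def cap(name):
    o=arm.get_obs(); c=arm.capture(name)
    if name=="wrist":
        T=np.eye(4); T[:3,:3]=Rn.from_quat(o["ee_rot"]).as_matrix(); T[:3,3]=o["tcp_pos"]
        M=T@np.array(c["mount"]); c["Rw"]=M[:3,:3]; c["o"]=M[:3,3]
    else:
        R=np.array(c["R"]); c["Rw"]=R.T; c["o"]=-R.T@np.array(c["t"])
    return c
def save(c,n): cv2.imwrite("pics/"+n+".png",cv2.cvtColor(c["img"],cv2.COLOR_RGB2BGR))
def ray(c,u,v,z):
    d=c["Rw"]@np.linalg.inv(c["camera_matrix"])@np.array([u,v,1.]); s=(z-c["o"][2])/d[2]; return c["o"]+s*d
def cloud(c):
    Z=c["range_z"]; v,u=np.indices(Z.shape); P=np.stack([u*Z,v*Z,Z],-1)@np.linalg.inv(c["camera_matrix"]).T
    return P@c["Rw"].T+c["o"]
E
python3 - <<'E'
from h import *
o=arm.get_obs(); print(o)
for n in("scene","top"):
    c=cap(n); save(c,n+"0"); np.savez(n+"0.npz",**c); print(n,c["o"],c["Rw"][:,2])
E
```

```text
{'time': 0.0, 'qpos': array([-1.34248741,  0.5921017 ,  0.04831254,  1.6098153 , -0.03332329,
        0.94269545, -0.03370133]), 'qd': array([ 0.00147575,  0.0009809 , -0.00060176, -0.00138087, -0.00070541,
        0.00018995, -0.00131585]), 'effort': array([-3.69606078e-04, -5.48696315e+01,  1.54660206e+00, -1.98117703e+01,
        9.37736331e-03,  8.86701455e-03, -1.81260225e-05]), 'tcp_pos': array([0.22905149, 0.68704317, 0.24715641]), 'ee_rot': array([ 0.11248882,  0.69806155, -0.11404518,  0.6978897 ]), 'wrist_force': array([0.6720298 , 0.43842589, 0.12132319]), 'moment': array([-0.02900975,  0.00043723, -0.01054211]), 'gripper_width': 0.08514636384393272}
scene [0.9273005  0.72208319 0.64629496] [-0.36626011 -0.72137803 -0.58776463]
top [0.51339789 0.0377146  1.09546941] [ 0.07685906  0.03342483 -0.99648154]
```

View pics/top0.png

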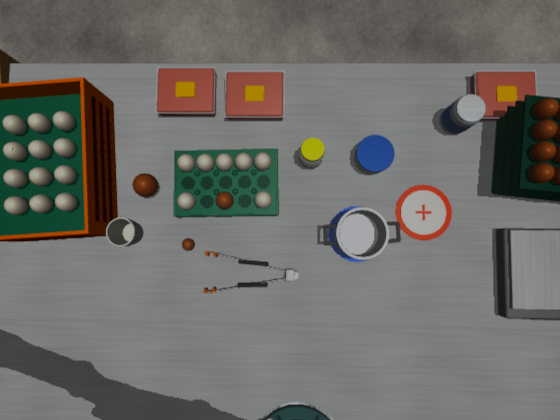

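View pics/scene0.png

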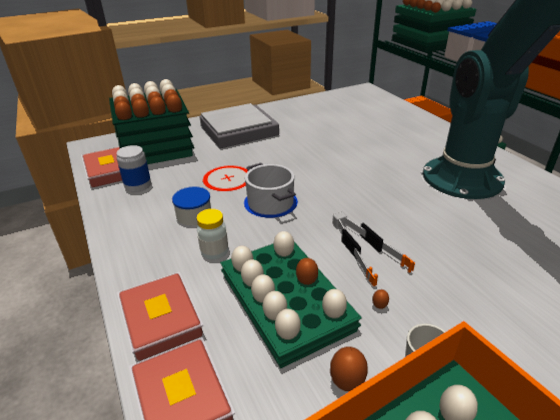

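The top picture (up = +x, left = +y) shows the pot at (361,234) on blue, the orange mark at (423,212), and the tongs around (252,272) with tips to the left. The tray's brown egg is in the middle of the front row at (224,201), the jar is at (312,150) and the tub at (375,154). A tiny and a large brown egg lie loose as decoys.

```bash
python3 - <<'E'
from h import *
c=dict(np.load("top0.npz")); P=cloud(c); img=c["img"]; hsv=cv2.cvtColor(img,cv2.COLOR_RGB2HSV).astype(int); H,S,V=hsv[...,0],hsv[...,1],hsv[...,2]
v,u=np.indices(H.shape)
def box(u0,u1,v0,v1): return (u>=u0)&(u<u1)&(v>=v0)&(v<v1)
def fitc(xy):
    A=np.c_[2*xy,np.ones(len(xy))]; s=np.linalg.lstsq(A,(xy**2).sum(1),rcond=None)[0]; return s[:2],np.sqrt(s[2]+s[0]**2+s[1]**2)
red=((H<10)|(H>170))&(S>150)&(V>120)
m=(red&box(390,456,180,245)).astype(np.uint8)
k=max(cv2.findContours(m,cv2.RETR_EXTERNAL,cv2.CHAIN_APPROX_NONE)[0],key=cv2.contourArea)[:,0]
q=np.array([ray(c,a,b,0)[:2] for a,b in k]); print("orange",fitc(q))
m=box(310,405,200,268)&(P[...,2]>.076)&(P[...,2]<.085); q=P[m][:,:2]; 
print("rim n",m.sum(),fitc(q), np.median(P[m][:,2]))
m=box(310,405,200,268)&(P[...,2]>.055)&(P[...,2]<.074);q=P[m]; cc=fitc(P[box(310,405,200,268)&(P[...,2]>.076)&(P[...,2]<.085)][:,:2])[0]
d=q[:,:2]-cc; r=np.hypot(*d.T); h=q[(r>.072)&(r<.1)]
for s in(h[:,1]>cc[1],h[:,1]<cc[1]): print("handle",h[s].mean(0),s.sum())
blk=(V<60)&box(230,275,255,292)
n,l,st,ce=cv2.connectedComponentsWithStats(blk.astype(np.uint8))
for i in range(1,n):
    if st[i,4]>30: print("blk",ce[i],st[i],ray(c,*ce[i],.034), np.median(P[l==i][:,2]))
n,l,st,ce=cv2.connectedComponentsWithStats((((H<14)|(H>170))&(S>130)&(V>60)&box(195,225,248,297)).astype(np.uint8))
for i in range(1,n):
    if st[i,4]>5: print("tip",ce[i],st[i],ray(c,*ce[i],.034),np.percentile(P[l==i][:,2],90))
br=(((H<14)|(H>170))&(S>100)&box(212,240,188,214)); k=ndc=None
q=P[br]; print("egg",ray(c,u[br].mean(),v[br].mean(),.062),q[:,2].max(),q[q[:,2]>.08].mean(0))
for n,(a,b) in dict(w1=(263,199),w2=(186,199),wb0=(186,161),wb4=(262,160),jar=(312,148),tub=(375,153),bk=(120,231)).items():
    m=box(a-22,a+22,b-22,b+22); q=P[m]; t=q[:,2].max(); s=q[q[:,2]>t-.008]; print(n,t,s.mean(0))
g=(H>60)&(H<95)&(S>80)&box(160,290,140,225); 
k=max(cv2.findContours(g.astype(np.uint8),cv2.RETR_EXTERNAL,2)[0],key=cv2.contourArea)
rr=cv2.minAreaRect(k);print("tray",rr,ray(c,*rr[0],.042)); print([ray(c,*p,.042)[:2].round(3) for p in cv2.boxPoints(rr)])
for z in(.0,.036):
  print(z,[ray(c,a,b,z)[:2].round(3) for a,b in((291,274),)])
E
```

```text
orange (array([ 0.59964426, -0.31957446]), np.float64(0.06986363565518765))
rim n 505 (array([ 0.54238342, -0.147751  ]), np.float64(0.05955349955912132)) 0.07946394604654938
handle [ 0.53776703 -0.06460636  0.06842693] 118
handle [ 0.54767851 -0.23069576  0.06835484] 123
blk [252.79381443 262.28865979] [239 259  29   7  97] [0.46534181 0.11678103 0.034     ] 0.03513678862366798
blk [252.21848739 284.43697479] [238 282  30   5 119] [0.41020985 0.11730483 0.034     ] 0.03491307804525334
tip [210.73333333 253.3       ] [205 251  12   6  30] [0.48633029 0.22363719 0.034     ] 0.03455255675740228
tip [205.31578947 290.42105263] [203 288   6   5  19] [0.39339631 0.23503893 0.034     ] 0.033497527903164404
tip [212.78571429 289.71428571] [210 288   6   5  14] [0.3954688 0.2162338 0.034    ] 0.035768316445118485
egg [0.61963796 0.18798726 0.062     ] 0.09398237488012229 [0.62047637 0.18741338 0.08611957]
w1 1.0954694079077687 [0.51339789 0.0377146  1.09546941]
w2 1.0954694079077687 [0.51339789 0.0377146  1.09546941]
wb0 1.0954694079077687 [0.51339789 0.0377146  1.09546941]
wb4 1.0954694079077687 [0.51339789 0.0377146  1.09546941]
jar 1.0954694079077687 [0.51339789 0.0377146  1.09546941]
tub 1.0954694079077687 [0.51339789 0.0377146  1.09546941]
bk 1.0954694079077687 [0.51339789 0.0377146  1.09546941]
tray ((225.43939208984375, 182.544921875), (66.11263275146484, 104.00154113769531), 88.99491119384766) [0.66574832 0.18909511 0.042     ]
[array([0.748, 0.326]), array([0.754, 0.06 ]), array([0.585, 0.055]), array([0.578, 0.318])]
0.0 [array([0.435, 0.02 ])]
0.036 [array([0.438, 0.021])]
```

```bash
cat >> h.py <<'E'
def plan(x,y,z,yaw,base=None):
    """shift mm / rotvec deg in tool axes to reach TCP x,y,z, tool x down, tool y at world yaw deg; base=commanded (pos,R) else measured"""
    o=arm.get_obs(); R=Rn.from_quat(o["ee_rot"]); p=o["tcp_pos"]
    ty=np.array([np.cos(np.radians(yaw)),np.sin(np.radians(yaw)),0]); tx=np.array([0,0,-1.])
    T=Rn.from_matrix(np.c_[tx,ty,np.cross(tx,ty)])
    s=R.inv().apply(np.array([x,y,z])-p)*1000; r=(R.inv()*T).as_rotvec(degrees=True)
    print("shift",s.round(1),"rot",r.round(2),"|s|",np.linalg.norm(s).round(0)); return s,r
def st():
    o=arm.get_obs(); R=Rn.from_quat(o["ee_rot"]).as_matrix()
    print("t",round(o["time"],2),"p",o["tcp_pos"].round(4),"yaw",np.degrees(np.arctan2(R[1,1],R[0,1])).round(2),"x",R[:,0].round(3),"F",o["wrist_force"].round(1),"w",round(o["gripper_width"],4),"q",o["qpos"].round(2))
E
python3 - <<'E'
from h import *
st()
plan(0.40,0.45,0.30,0); plan(0.48,-0.148,0.25,0); plan(0.48,-0.148,0.25,180)
c=dict(np.load("top0.npz")); P=cloud(c); P=P[c["range_z"]>0.1]; 
for a in [(0.1,0.5,0.2,0.9),(0.3,0.7,-0.3,0.35)]:
    m=(P[:,0]>a[0])&(P[:,0]<a[1])&(P[:,1]>a[2])&(P[:,1]<a[3]); print(a,P[m][:,2].max())
E
```

```text
t 0.1 p [0.2291 0.6871 0.2472] yaw 71.57 x [-0.001 -0.002 -1.   ] F [ 0.  -0.4  0.3] w 0.0855 q [-1.34  0.59  0.05  1.61 -0.03  0.94 -0.03]
shift [ -52.4 -171.   237.1] rot [71.57  0.08  0.1 ] |s| 297.0
shift [  -1.2 -712.9  502.1] rot [71.57  0.08  0.1 ] |s| 872.0
shift [  -1.2 -712.9  502.1] rot [-1.0843e+02 -1.1000e-01  9.0000e-02] |s| 872.0
(0.1, 0.5, 0.2, 0.9) 0.038827299148243455
(0.3, 0.7, -0.3, 0.35) 0.09416985159558067
```

```bash
python3 -m pendant '[-50,-171,237,36,0,0, -50,-171,237,36,0,0, -50,-171,237,36,0,0, -50,-171,237,36,0,0, -50,-171,237,36,0,0, 20,-713,502,71.6,0,0, 20,-713,502,71.6,0,0, 20,-713,502,71.6,0,0, 20,-713,502,71.6,0,0, 20,-713,502,71.6,0,0, 20,-713,502,71.6,0,0, 20,-713,502,71.6,0,0, 20,-713,502,71.6,0,0, 20,-713,502,71.6,0,0, 20,-713,502,71.6,0,0, 20,-713,502,71.6,0,0, 20,-713,502,71.6,0,0, 20,-713,502,71.6,0,0, 20,-713,502,71.6,0,0]' 45 40
python3 - <<'E'
from h import *
st(); c=cap("wrist"); save(c,"w1"); np.savez("w1.npz",**c)
P=cloud(c); ok=c["range_z"]>.05; print(c["o"])
m=ok&(P[...,2]>.074)&(P[...,2]<.088)&(np.hypot(P[...,0]-.542,P[...,1]+.148)<.08); q=P[m][:,:2]; print(m.sum())
A=np.c_[2*q,np.ones(len(q))]; s=np.linalg.lstsq(A,(q**2).sum(1),rcond=None)[0]; print(s[:2],np.sqrt(s[2]+s[:2]@s[:2]), np.median(P[m][:,2]))
r=np.hypot(*(q-s[:2]).T); print(np.percentile(r,[2,50,98]))
E
```

```text
time: 2.48
tcp_pos: [0.4801, -0.1458, 0.2283]
ee_rot: [0.5, 0.501, -0.499, 0.5]
wrist_force: [1.0, 0.6, 0.2]
gripper_width: 0.0452
t 2.48 p [ 0.4801 -0.1458  0.2283] yaw 0.12 x [-0.     0.001 -1.   ] F [1.  0.6 0.2] w 0.0452 q [-0.18  0.38  0.5   2.14 -0.28  0.69  0.51]
[ 0.48028794 -0.0717439   0.35372506]
4297
[ 0.54089375 -0.14879273] 0.05919665917864629 0.07939057368679192
[0.05535101 0.05901332 0.06341455]
```

View pics/w1.png

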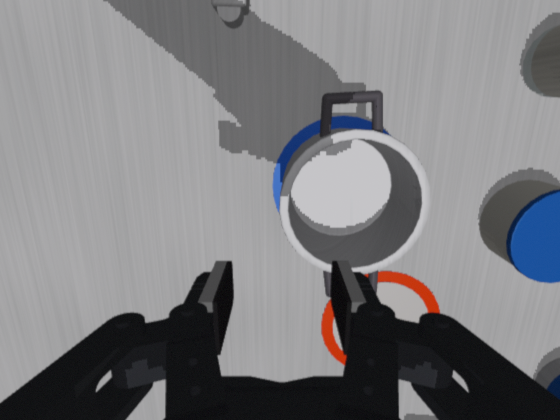

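The wrist picture shows the pot's rim around (355,200), with its near wall at column ~287 lying midway between the fingers at (215,300) and (350,300). Now I descend over the rim.

```bash
python3 -m pendant '[50,1,1,0,0,0, 100,1,1,0,0,0, 130,1,1,0,0,0, 145,1,1,0,0,0, 151,1,1,0,0,0, 151,1,1,0,0,0, 151,1,1,0,0,0]'
python3 -m pendant '[0,0,0,0,0,0, 0,0,0,0,0,0, 0,0,0,0,0,0, 0,0,0,0,0,0, 0,0,0,0,0,0, 0,0,0,0,0,0, 0,0,0,0,0,0, 0,0,0,0,0,0]' 0 40
python3 -c "
from h import *
st()"
```

```text
time: 3.4
tcp_pos: [0.4818, -0.1486, 0.0783]
ee_rot: [0.501, 0.499, -0.5, 0.501]
wrist_force: [-0.1, -0.1, 0.1]
gripper_width: 0.0448
time: 4.4
tcp_pos: [0.4824, -0.1478, 0.0779]
ee_rot: [0.5, 0.5, -0.499, 0.501]
wrist_force: [0.9, 1.9, 5.8]
gripper_width: 0.0076
t 4.4 p [ 0.4824 -0.1478  0.0779] yaw 0.09 x [ 0.002  0.    -1.   ] F [0.9 1.9 5.8] w 0.0076 q [ 0.    0.62  0.28  2.22 -0.49  0.35  0.7 ]
```

```bash
python3 -m pendant '[0,2,5,0,0,0, 0,5,15,0,0,0, 0,9,27,0,0,0, 0,14,41,0,0,0, 0,18,54,0,0,0, 0,23,67,0,0,0, 0,27,80,0,0,0, 0,32,93,0,0,0, 0,36,106,0,0,0, 0,40,119,0,0,0, 0,45,132,0,0,0, 0,49,145,0,0,0, 0,53,156,0,0,0, 0,56,165,0,0,0, 0,58,170,0,0,0, 0,58,171,0,0,0, 0,58,171,0,0,0, 0,58,171,0,0,0]'
python3 - <<'E'
from h import *
st(); c=cap("top"); P=cloud(c); ok=c["range_z"]>.05
m=ok&(P[...,2]>.0765)&(P[...,2]<.0835)&(np.hypot(P[...,0]-.60,P[...,1]+.32)<.075)&(P[...,0]>.575); q=P[m][:,:2]; print(m.sum())
A=np.c_[2*q,np.ones(len(q))]; s=np.linalg.lstsq(A,(q**2).sum(1),rcond=None)[0]; print(s[:2],np.sqrt(s[2]+s[:2]@s[:2]), np.median(P[m][:,2]))
E
```

```text
time: 6.65
tcp_pos: [0.539, -0.3091, 0.0782]
ee_rot: [0.501, 0.507, -0.495, 0.496]
wrist_force: [-3.6, 17.1, 20.2]
gripper_width: 0.0075
t 6.65 p [ 0.539  -0.3091  0.0782] yaw 0.41 x [-0.005  0.017 -1.   ] F [-3.6 17.1 20.2] w 0.0075 q [ 0.24  0.72  0.31  1.95 -0.41  0.55  0.85]
305
[ 0.59893314 -0.30796288] 0.05945965156020763 0.0794370021821873
```

```bash
python3 -m pendant '[-2,0,0,0,0,0, -2,0,4,0,0,0, -2,0,8,0,0,0, -2,1,11,0,0,0, -2,1,11,0,0,0, -2,1,11,0,0,0]'
python3 - <<'E'
from h import *
st(); c=cap("top"); P=cloud(c); ok=c["range_z"]>.05
m=ok&(P[...,2]>.0765)&(P[...,2]<.0835)&(np.hypot(P[...,0]-.60,P[...,1]+.315)<.075)&(P[...,0]>.575); q=P[m][:,:2]; print(m.sum())
A=np.c_[2*q,np.ones(len(q))]; s=np.linalg.lstsq(A,(q**2).sum(1),rcond=None)[0]; print(s[:2],np.sqrt(s[2]+s[:2]@s[:2]), np.median(P[m][:,2]))
E
```

```text
time: 7.45
tcp_pos: [0.5395, -0.3308, 0.079]
ee_rot: [-0.5, -0.5, 0.501, -0.5]
wrist_force: [-0.4, 4.3, 0.3]
gripper_width: 0.0076
t 7.45 p [ 0.5395 -0.3308  0.079 ] yaw -0.07 x [-0.001 -0.    -1.   ] F [-0.4  4.3  0.3] w 0.0076 q [ 0.26  0.72  0.32  1.93 -0.41  0.55  0.85]
266
[ 0.60034861 -0.3301423 ] 0.0585049318528876 0.07946873943639143
```

The vertical preload is gone and the pot slid on by 10 mm; I'll go back by that much and let go.

```bash
python3 -m pendant '[0,0,-4,0,0,0, 0,0,-8,0,0,0, 0,0,-12,0,0,0, 0,0,-12,0,0,0, 0,0,-12,0,0,0, 0,0,-12,0,0,0]'
python3 - <<'E'
from h import *
st(); c=cap("top"); P=cloud(c); ok=c["range_z"]>.05
m=ok&(P[...,2]>.0765)&(P[...,2]<.0835)&(np.hypot(P[...,0]-.60,P[...,1]+.32)<.075)&(P[...,0]>.575); q=P[m][:,:2]; print(m.sum())
A=np.c_[2*q,np.ones(len(q))]; s=np.linalg.lstsq(A,(q**2).sum(1),rcond=None)[0]; print(s[:2],np.sqrt(s[2]+s[:2]@s[:2]), np.median(P[m][:,2]))
E
```

```text
time: 8.25
tcp_pos: [0.54, -0.3195, 0.0796]
ee_rot: [-0.5, -0.499, 0.501, -0.5]
wrist_force: [-0.3, -3.7, -0.9]
gripper_width: 0.0073
t 8.25 p [ 0.54   -0.3195  0.0796] yaw -0.11 x [ 0.001 -0.002 -1.   ] F [-0.3 -3.7 -0.9] w 0.0073 q [ 0.24  0.72  0.32  1.95 -0.41  0.54  0.84]
302
[ 0.59958463 -0.3225678 ] 0.0595719660825564 0.07962256848924942
```

```bash
python3 -m pendant '[0,0,0,0,0,0, 0,0,0,0,0,0, 0,0,0,0,0,0, 0,0,0,0,0,0, 0,0,0,0,0,0, -10,0,0,0,0,0, -50,0,0,0,0,0, -110,0,0,0,0,0, -160,0,0,0,0,0, -160,0,0,0,0,0]' 40
python3 - <<'E'
from h import *
st(); c=cap("top"); save(c,"top2"); P=cloud(c); ok=c["range_z"]>.05
m=ok&(P[...,2]>.0765)&(P[...,2]<.0835)&(np.hypot(P[...,0]-.60,P[...,1]+.32)<.075); q=P[m][:,:2]; print(m.sum())
A=np.c_[2*q,np.ones(len(q))]; s=np.linalg.lstsq(A,(q**2).sum(1),rcond=None)[0]; print(s[:2],np.sqrt(s[2]+s[:2]@s[:2]), np.median(P[m][:,2]))
plan(.4378,.117,.22,-1.3)
E
```

```text
time: 9.55
tcp_pos: [0.5423, -0.3206, 0.2449]
ee_rot: [0.501, 0.496, -0.499, 0.503]
wrist_force: [-0.8, 0.4, -0.1]
gripper_width: 0.0402
t 9.55 p [ 0.5423 -0.3206  0.2449] yaw -0.06 x [ 0.009 -0.005 -1.   ] F [-0.8  0.4 -0.1] w 0.0402 q [ 0.14  0.51  0.45  1.86 -0.29  0.83  0.74]
474
[ 0.59840791 -0.32208405] 0.059688672231339536 0.07931019202472478
shift [  20.8 -103.6 -436.2] rot [ 1.25  0.12 -0.28] |s| 449.0
```

Pot at (0.598,-0.322), within 3 mm of the mark. Now to the tongs.

```bash
python3 -m pendant '[20,-30,-62,0,0,0, 20,-60,-124,1.3,0,0, 20,-80,-186,1.3,0,0, 20,-104,-248,1.3,0,0, 20,-104,-310,1.3,0,0, 20,-104,-372,1.3,0,0, 20,-104,-420,1.3,0,0, 20,-104,-436,1.3,0,0, 20,-104,-436,1.3,0,0, 20,-104,-436,1.3,0,0]' 85 30
python3 - <<'E'
from h import *
st(); c=cap("wrist"); save(c,"w2"); np.savez("w2.npz",**c)
P=cloud(c); ok=c["range_z"]>.05; hsv=cv2.cvtColor(c["img"],cv2.COLOR_RGB2HSV).astype(int);H,S,V=[hsv[...,i] for i in range(3)]
org=(((H<16)|(H>170))&(S>130)&(V>60)&ok&(P[...,2]<.045)&(P[...,1]>.15)).astype(np.uint8)
blk=((V<60)&ok&(P[...,2]>.022)&(P[...,2]<.045)).astype(np.uint8)
for nm,m in(("tip",org),("blk",blk)):
    n,l,s,ce=cv2.connectedComponentsWithStats(m)
    for i in range(1,n):
        if s[i,4]>60: q=P[l==i]; q=q[q[:,2]>.028] ; print(nm,ce[i].round(),s[i,4], q.mean(0).round(4) if len(q) else None, q.min(0).round(4),q.max(0).round(4))
E
```

```text
time: 10.85
tcp_pos: [0.4355, 0.1162, 0.2188]
ee_rot: [-0.505, -0.494, 0.507, -0.494]
wrist_force: [-0.7, -0.3, -0.2]
gripper_width: 0.0852
t 10.85 p [0.4355 0.1162 0.2188] yaw -1.42 x [-0.002 -0.001 -1.   ] F [-0.7 -0.3 -0.2] w 0.0852 q [-0.72  0.32  0.45  2.25 -0.24  0.62 -0.12]
tip [363.   4.] 254 [0.5081 0.2718 0.0317] [0.4974 0.2691 0.028 ] [0.5183 0.2744 0.0369]
tip [230.  67.] 391 [0.3934 0.2266 0.0319] [0.3878 0.2108 0.028 ] [0.4001 0.2409 0.0364]
tip [336.  67.] 330 [0.4852 0.2242 0.032 ] [0.4786 0.209  0.028 ] [0.4914 0.2391 0.0363]
blk [448. 116.] 1179 [0.5852 0.1814 0.0327] [0.5797 0.0592 0.028 ] [0.5902 0.2718 0.0411]
blk [255. 188.] 710 [0.41   0.1205 0.0353] [0.4047 0.0821 0.028 ] [0.4146 0.1541 0.038 ]
blk [312. 187.] 740 [0.4642 0.1194 0.0353] [0.458  0.0815 0.0281] [0.4716 0.1531 0.0375]
```

View pics/w2.png

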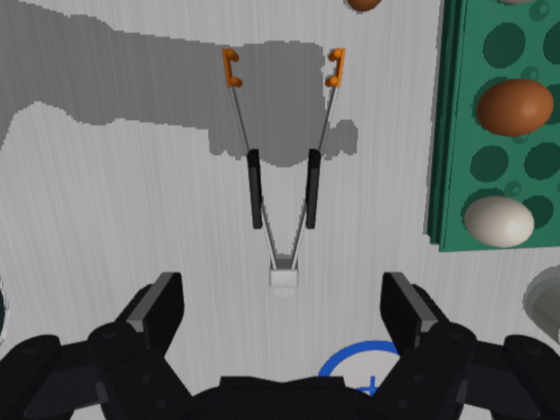

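The wrist picture shows the black grips at (255,188) and (312,187), the orange tips at (230,67) and (336,67), and the hinge at (284,275). The tongs are aligned with the hand to within 0.2°.

```bash
python3 -m pendant '[50,0,-1,0,0,0, 100,0,-1,0,0,0, 140,0,-1,0,0,0, 160,0,-1,0,0,0, 160,0,-1,0,0,0, 160,0,-1,0,0,0]'
python3 -c "
from h import *
st(); plan(.4371,.1177,.022,-1.2)"
```

```text
time: 11.65
tcp_pos: [0.4368, 0.1177, 0.0599]
ee_rot: [0.506, 0.493, -0.506, 0.494]
wrist_force: [0.5, 0.3, -0.1]
gripper_width: 0.0848
t 11.65 p [0.4368 0.1177 0.0599] yaw -1.45 x [ 0.001 -0.    -1.   ] F [ 0.5  0.3 -0.1] w 0.0848 q [-0.49  0.62  0.18  2.34 -0.48  0.22  0.1 ]
shift [37.9  0.3 -0. ] rot [-0.25  0.01 -0.06] |s| 38.0
```

```bash
python3 -m pendant '[15,0,0,0,0,0, 28,0,0,0,0,0, 34,0,0,0,0,0, 36,0,0,0,0,0, 36,0,0,0,0,0, 36,0,0,0,0,0]'
python3 -c "
from h import *
st()"
python3 -m pendant '[0,0,0,0,0,0, 0,0,0,0,0,0, 0,0,0,0,0,0, 0,0,0,0,0,0, 0,0,0,0,0,0]' 59 30
python3 -c "
from h import *
st()"
```

```text
time: 12.4
tcp_pos: [0.4363, 0.1187, 0.0235]
ee_rot: [0.506, 0.494, -0.506, 0.494]
wrist_force: [0.1, 1.2, 0.2]
gripper_width: 0.085
t 12.4 p [0.4363 0.1187 0.0235] yaw -1.33 x [ 0.  0. -1.] F [0.1 1.2 0.2] w 0.085 q [-0.44  0.69  0.1   2.34 -0.51  0.13  0.12]
time: 13.02
tcp_pos: [0.437, 0.1189, 0.024]
ee_rot: [0.507, 0.494, -0.505, 0.494]
wrist_force: [0.2, 0.1, 7.7]
gripper_width: 0.0594
t 13.03 p [0.437  0.1189 0.024 ] yaw -1.37 x [ 0.002  0.001 -1.   ] F [0.2 0.1 7.7] w 0.0594 q [-0.44  0.69  0.1   2.34 -0.51  0.13  0.12]
```

```bash
python3 -m pendant '[-3,0,0,0,0,0, -8,0,0,0,0,0, -20,0,0,0,0,0, -40,0,0,0,0,0, -60,0,0,0,0,0, -80,0,0,0,0,0, -100,0,0,0,0,0, -120,0,0,0,0,0, -130,0,0,0,0,0, -130,0,0,0,0,0, -130,0,0,0,0,0]'
python3 - <<'E'
from h import *
st(); c=cap("wrist"); save(c,"w3"); P=cloud(c); ok=c["range_z"]>.05; hsv=cv2.cvtColor(c["img"],cv2.COLOR_RGB2HSV).astype(int);H,S,V=[hsv[...,i] for i in range(3)]
org=(((H<16)|(H>170))&(S>130)&(V>60)&ok&(P[...,2]>.06)&(P[...,1]>.15)).astype(np.uint8)
n,l,s,ce=cv2.connectedComponentsWithStats(org)
for i in range(1,n):
    if s[i,4]>60: q=P[l==i]; print(ce[i].round(),s[i,4], q.mean(0).round(4), q.min(0).round(4),q.max(0).round(4))
E
```

```text
time: 14.4
tcp_pos: [0.4358, 0.1186, 0.1529]
ee_rot: [-0.505, -0.494, 0.506, -0.494]
wrist_force: [0.7, -0.6, -2.2]
gripper_width: 0.0589
t 14.4 p [0.4358 0.1186 0.1529] yaw -1.32 x [-0.001 -0.    -1.   ] F [ 0.7 -0.6 -2.2] w 0.0589 q [-0.66  0.44  0.39  2.3  -0.38  0.46  0.01]
[163.  32.] 1980 [0.3997 0.2183 0.1547] [0.3932 0.2105 0.1346] [0.4057 0.2319 0.1662]
[396.  32.] 1427 [0.4764 0.2168 0.1527] [0.4706 0.2086 0.1351] [0.4833 0.2305 0.165 ]
[552. 118.] 786 [0.6008 0.1844 0.0656] [0.5971 0.1678 0.06  ] [0.6107 0.2033 0.0729]
```

View pics/w3.png

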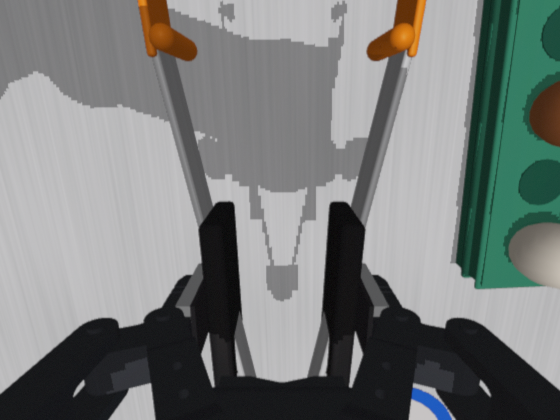

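The tongs are held level between the pads: the tips at (163,32) and (396,32) are 77 mm apart at their centres, and their tops are at z≈0.166. Now I turn them towards the egg.

```bash
python3 -c "
from h import *
st(); plan(.5105,.188,.153,-90)"
```

```text
t 14.45 p [0.4357 0.1186 0.1528] yaw -1.33 x [-0.001 -0.    -1.   ] F [-0.2  0.5 -1.7] w 0.0593 q [-0.66  0.44  0.39  2.3  -0.38  0.46  0.01]
shift [ -0.3  73.1 -71.2] rot [8.867e+01 8.000e-02 3.000e-02] |s| 102.0
```

```bash
python3 -m pendant '[0,4,-4,4,0,0, 0,8,-8,10,0,0, 0,13,-13,18,0,0, 0,19,-19,26,0,0, 0,26,-26,34,0,0, 0,32,-32,42,0,0, 0,39,-38,50,0,0, 0,46,-45,58,0,0, 0,53,-52,66,0,0, 0,60,-58,74,0,0, 0,66,-64,81,0,0, 0,71,-69,86,0,0, 0,73,-71,88.7,0,0, 0,73,-71,88.7,0,0, 0,73,-71,88.7,0,0, 0,73,-71,88.7,0,0]'
cat > tips.py <<'E'
from h import *
import sys
def run(nm,zmin):
    st(); c=cap("wrist"); save(c,nm); P=cloud(c); ok=c["range_z"]>.05; hsv=cv2.cvtColor(c["img"],cv2.COLOR_RGB2HSV).astype(int);H,S,V=[hsv[...,i] for i in range(3)]
    red=(((H<16)|(H>170))&(S>110)&(V>40)&ok)
    print("hue orange/brown",np.median(H[red&(P[...,2]>zmin)]) if (red&(P[...,2]>zmin)).any() else None)
    for name,m in (("tip",red&(P[...,2]>zmin)),("egg",red&(P[...,2]<zmin)&(P[...,2]>.05))):
        n,l,s,ce=cv2.connectedComponentsWithStats(m.astype(np.uint8))
        for i in range(1,n):
            if s[i,4]>100: q=P[l==i]; print(name,ce[i].round(),s[i].tolist(), q.mean(0).round(4), q.min(0).round(4),q.max(0).round(4), "ray@.062",ray(c,*ce[i],.062).round(4))
run(sys.argv[1],float(sys.argv[2]))
E
python3 tips.py w4 .105
```

```text
time: 16.45
tcp_pos: [0.5106, 0.1876, 0.1532]
ee_rot: [-0.707, 0.0, 0.707, 0.0]
wrist_force: [0.3, 0.2, -0.9]
gripper_width: 0.0592
t 16.45 p [0.5106 0.1876 0.1532] yaw -90.04 x [-0. -0. -1.] F [ 0.3  0.2 -0.9] w 0.0592 q [-1.01  0.66  0.84  2.11 -0.78  0.71 -1.22]
hue orange/brown 14.0
tip [168.  33.] [142, 0, 55, 62, 1391] [0.61   0.2255 0.1516] [0.6019 0.2203 0.1346] [0.624  0.2323 0.1639] ray@.062 [0.6274 0.2528 0.062 ]
tip [395.  33.] [367, 0, 52, 61, 1361] [0.6099 0.1497 0.1518] [0.6012 0.1433 0.1347] [0.6237 0.155  0.164 ] ray@.062 [0.6274 0.1227 0.062 ]
egg [283.  43.] [245, 0, 76, 87, 5067] [0.618  0.1872 0.0832] [0.5984 0.1662 0.0639] [0.64   0.2084 0.0924] ray@.062 [0.6219 0.1871 0.062 ]
```

View pics/w4.png

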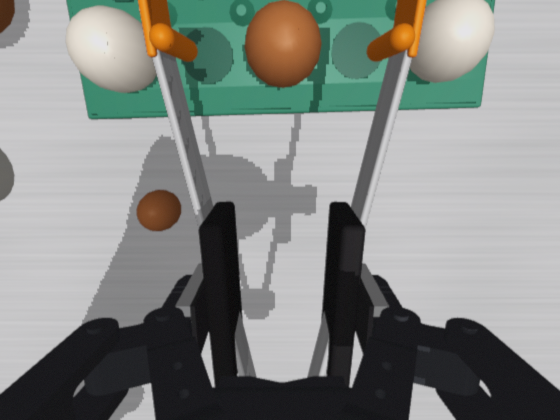

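The wrist picture shows the brown egg (283,43) midway between the tips (168,33) and (395,33). The whites lie outside the prongs at (110,47) and (450,40). I descend.

```bash
python3 -m pendant '[10,0,0,0,0,0, 25,0,0,0,0,0, 40,0,0,0,0,0, 55,0,0,0,0,0, 67,0,0,0,0,0, 75,0,0,0,0,0, 81,0,0,0,0,0, 84,0,0,0,0,0, 85,0,0,0,0,0, 85,0,0,0,0,0, 85,0,0,0,0,0]'
python3 tips.py w5 .05
```

```text
time: 17.88
tcp_pos: [0.511, 0.188, 0.0686]
ee_rot: [0.707, -0.0, -0.707, -0.0]
wrist_force: [0.9, -0.7, -2.1]
gripper_width: 0.0591
t 17.88 p [0.511  0.188  0.0686] yaw -90.03 x [ 0.  0. -1.] F [ 0.9 -0.7 -2.1] w 0.0591 q [-0.9   0.77  0.67  2.15 -0.95  0.56 -1.08]
hue orange/brown 12.0
tip [170.  33.] [146, 0, 51, 62, 1297] [0.6106 0.2258 0.0664] [0.6022 0.2206 0.0503] [0.6247 0.2314 0.0796] ray@.062 [0.6115 0.2272 0.062 ]
tip [284.  31.] [220, 0, 130, 74, 7340] [0.6082 0.1873 0.08  ] [0.598  0.1666 0.0604] [0.6186 0.2082 0.0904] ray@.062 [0.6121 0.1872 0.062 ]
tip [394.  33.] [367, 0, 52, 61, 1331] [0.6104 0.1501 0.0667] [0.602  0.1445 0.0502] [0.6237 0.1556 0.0796] ray@.062 [0.6114 0.1486 0.062 ]
```

View pics/w5.png

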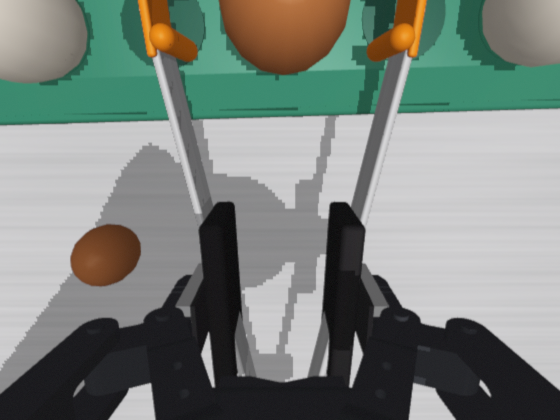

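```bash
python3 -m pendant '[0,0,0,0,0,0, 0,0,0,0,0,0, 0,0,0,0,0,0, 0,0,0,0,0,0]' 52 25; python3 -m pendant '[0,0,0,0,0,0, 0,0,0,0,0,0, 0,0,0,0,0,0, 0,0,0,0,0,0, 0,0,0,0,0,0, 0,0,0,0,0,0]' 38 25
python3 tips.py w6 .05
```

```text
time: 18.42
tcp_pos: [0.5109, 0.1879, 0.0683]
ee_rot: [0.707, -0.0, -0.707, -0.0]
wrist_force: [-0.2, 0.3, -1.6]
gripper_width: 0.0519
time: 19.18
tcp_pos: [0.5111, 0.1879, 0.0684]
ee_rot: [0.707, -0.0, -0.707, -0.0]
wrist_force: [0.8, -0.5, -0.8]
gripper_width: 0.0453
t 19.18 p [0.5111 0.1879 0.0684] yaw -90.05 x [ 0.001 -0.    -1.   ] F [ 0.8 -0.5 -0.8] w 0.0453 q [-0.9   0.77  0.67  2.15 -0.95  0.56 -1.08]
hue orange/brown 12.0
tip [210.  34.] [189, 0, 43, 61, 927] [0.6104 0.2122 0.0655] [0.6029 0.2072 0.0501] [0.6248 0.2184 0.077 ] ray@.062 [0.6111 0.213  0.062 ]
tip [290.  31.] [217, 0, 159, 75, 8461] [0.6084 0.1848 0.0786] [0.5978 0.1568 0.05  ] [0.6244 0.2082 0.0914] ray@.062 [0.6119 0.1847 0.062 ]
```

View pics/w6.png

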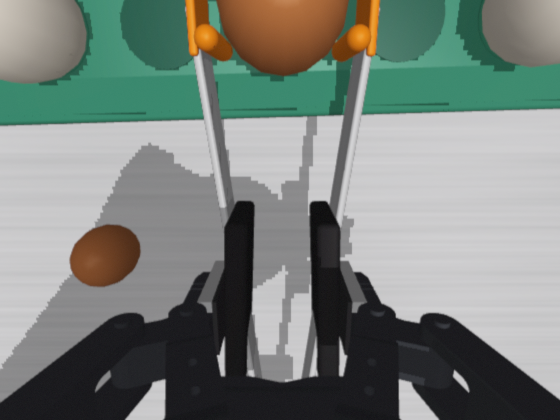

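The tips at (207,35) and (360,35) are now closed on the egg, with the opening stopped at 45.3 mm. I lift.

```bash
python3 -m pendant '[-3,0,0,0,0,0, -8,0,0,0,0,0, -16,0,0,0,0,0, -26,0,0,0,0,0, -38,0,0,0,0,0, -52,0,0,0,0,0, -66,0,0,0,0,0, -80,0,0,0,0,0, -94,0,0,0,0,0, -105,0,0,0,0,0, -112,0,0,0,0,0, -115,0,0,0,0,0, -115,0,0,0,0,0, -115,0,0,0,0,0]' 38 32
python3 tips.py w7 .1
python3 -c "
from h import *
a=np.radians(-28); x,y=.5984-.109*np.cos(a),-.3221-.109*np.sin(a); print(x,y); plan(x,y,.200,-118)"
```

```text
time: 20.98
tcp_pos: [0.5106, 0.1879, 0.1829]
ee_rot: [-0.707, 0.0, 0.707, 0.0]
wrist_force: [-0.9, 0.1, -1.6]
gripper_width: 0.0451
t 20.98 p [0.5106 0.1879 0.1829] yaw -90.03 x [-0.001 -0.    -1.   ] F [-0.9  0.1 -1.6] w 0.0451 q [-1.05  0.63  0.9   2.1  -0.72  0.76 -1.26]
hue orange/brown 12.0
tip [282.  32.] [189, 0, 185, 76, 9614] [0.6081 0.1879 0.1904] [0.5971 0.1571 0.1595] [0.6246 0.2187 0.2042] ray@.062 [0.6336 0.188  0.062 ]
egg [ 6. 15.] [0, 0, 16, 36, 431] [0.646  0.3714 0.054 ] [0.6344 0.3665 0.05  ] [0.6556 0.3814 0.0603] ray@.062 [0.6441 0.3657 0.062 ]
0.5021587123783771 -0.2709275996563379
shift [-16.9 458.8   8.2] rot [27.97  0.04 -0.03] |s| 459.0
```

View pics/w7.png

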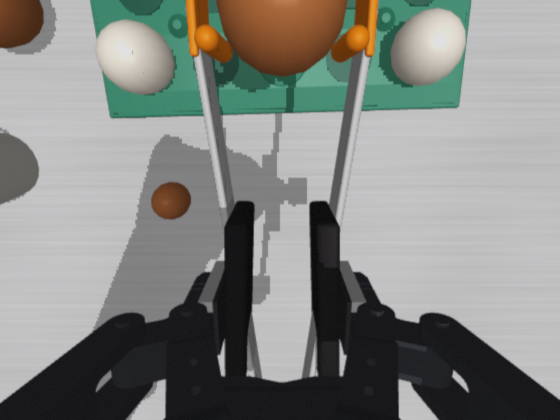

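The egg hangs in the tongs at (283,30), clear of the tray, and the whites are in place. Now over the pot.

```bash
python3 -m pendant '[-2,8,0,0,0,0, -4,22,0,1,0,0, -6,44,1,2,0,0, -8,70,1,4,0,0, -10,100,2,6,0,0, -12,132,2,8,0,0, -14,164,3,10,0,0, -16,196,4,12,0,0, -17,228,4,14,0,0, -17,260,5,16,0,0, -17,292,5,18,0,0, -17,324,6,20,0,0, -17,356,6,22,0,0, -17,386,7,24,0,0, -17,413,7,26,0,0, -17,434,8,27,0,0, -17,449,8,28,0,0, -17,457,8,28,0,0, -17,459,8,28,0,0, -17,459,8,28,0,0]'
python3 - <<'E'
from h import *
st(); c=cap("top"); save(c,"top3"); P=cloud(c); ok=c["range_z"]>.05
hsv=cv2.cvtColor(c["img"],cv2.COLOR_RGB2HSV).astype(int);H,S,V=[hsv[...,i] for i in range(3)]
red=((H<12)|(H>170))&(S>100)&ok&(P[...,2]>.15)&(np.hypot(P[...,0]-.6,P[...,1]+.32)<.1)
q=P[red]; print("egg",red.sum(),q.min(0),q.max(0),np.median(q,0))
m=ok&(P[...,2]>.0765)&(P[...,2]<.0835)&(np.hypot(P[...,0]-.60,P[...,1]+.32)<.075); q=P[m][:,:2]; print(m.sum())
A=np.c_[2*q,np.ones(len(q))]; s=np.linalg.lstsq(A,(q**2).sum(1),rcond=None)[0]; print("pot",s[:2],np.sqrt(s[2]+s[:2]@s[:2]))
cv2.imwrite("pics/top3c.png",cv2.resize(cv2.cvtColor(c["img"],cv2.COLOR_RGB2BGR)[120:320,160:460],(800,533)))
E
```

```text
time: 23.52
tcp_pos: [0.5027, -0.2704, 0.2001]
ee_rot: [-0.686, 0.171, 0.686, 0.171]
wrist_force: [-0.7, 0.2, -2.0]
gripper_width: 0.045
t 23.52 p [ 0.5027 -0.2704  0.2001] yaw -117.99 x [-0.     0.001 -1.   ] F [-0.7  0.2 -2. ] w 0.045 q [-0.22  0.66  0.96  2.03 -0.73  0.84 -0.9 ]
egg 467 [ 0.57371142 -0.35305298  0.17888613] [ 0.62678386 -0.28521857  0.22476437] [ 0.5969977  -0.31368779  0.2085487 ]
319
pot [ 0.59904925 -0.32166977] 0.05912894588182695
```

View pics/top3c.png

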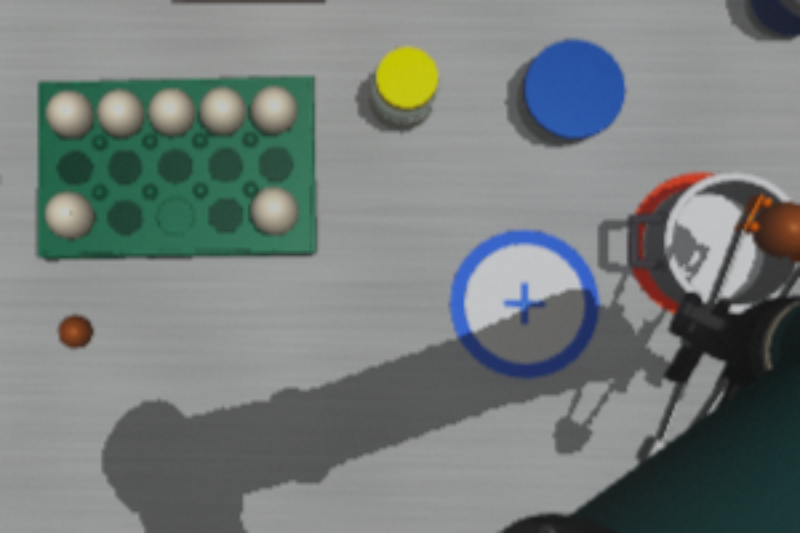

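The picture shows the egg in the tongs over the pot on the orange ring, with the whites, jar and tub in place. I let it settle and hand in.

```bash
python3 -m pendant '[0,0,0,0,0,0, 0,0,0,0,0,0, 0,0,0,0,0,0, 0,0,0,0,0,0]'
python3 -c "
from h import *
st(); print(arm.hand_in())"
```

```text
time: 24.08
tcp_pos: [0.5026, -0.271, 0.2003]
ee_rot: [0.686, -0.171, -0.686, -0.171]
wrist_force: [-0.6, -0.4, -2.0]
gripper_width: 0.045
t 24.07 p [ 0.5026 -0.271   0.2003] yaw -118.03 x [ 0. -0. -1.] F [-0.6 -0.4 -2. ] w 0.045 q [-0.22  0.66  0.96  2.03 -0.73  0.84 -0.9 ]
the job is handed in; nothing more can be done
None
```

The job is handed in at 24.1 s. The pot stands on the orange circle, and the tongs hold the brown egg over its mouth. `hand_in` gives no verdict, so these are my own last measurements.

**Pot:** I pinched the rim and slid it over. It stuck about 10 mm short under the grip's downward push, then ran on about 10 mm too far. I moved it back and released it. The last view puts it at (0.599, -0.322), about 2 mm from the orange mark at (0.600, -0.320). The rim measured 79 mm high whenever I checked, so it was not lifted at those points.

**Tongs and egg:** I gripped the tongs at 59 mm and lowered them over the egg, then closed them to 45 mm. The gripper stayed behind the tips, well away from the egg. The egg is now about 4 mm from the pot's axis. Its centre is at about z = 0.195, some 115 mm above the rim.

**Bystanders:** In the last top picture the white eggs, jar, tub and tray look undisturbed. I judged that by eye and did not measure it. The beaker was outside that crop. The tongs' route passed well clear of it, but I did not recheck its place.

No check failed or disagreed, apart from the pot stopping short and then running past the mark.

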